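# Blank off the open push-fit gas outlet

## Task

One of the three push-fit outlets on the small gas manifold is still open. Take the slimmer of the two blanking plugs from the plug stand and push it, stem down, into the open outlet until it locks and its flange is home on the collar like its two neighbours, then let go. Leave the wider plug in the stand.

Things in the scene. Friction and masses are not known exactly. Their poses are not given: they have to be found in the camera images.
- slim_plug: Slim grey plastic blanking plug, 76 mm tall, 30 to 55 g, hanging loosely stem down in either place of the plug stand. Origin at the stem's lower tip, z up along its axis (round: yaw means nothing). From the tip: stem 16 mm diameter from 0 to 40 mm, flange 48 mm diameter from 40 to 44 mm, ribbed grip 24 mm diameter from 44 to 76 mm, to be held from above.
- slim_flange (a point): Centre of the underside of the slim plug's flange, on its axis, 40 mm above the stem's tip. The stem's end is tapered to 4 mm diameter over its lowest 9 mm; a locking groove, 2 mm deep, runs round it 24 mm below this point.
- wide_plug: The wider grey plug, to be left alone in the other place of the stand: same form and height, but grip 36 mm, flange 56 mm and stem 30 mm in diameter, too thick for the outlets. Origin at the stem's tip, z up.
- plug_stand: Fixed sheet-steel stand, 155 x 75 x 50 mm, with a 34 mm hole 37.5 mm either side of its centre along its x axis; the plugs hang by their flanges on its 4 mm top plate (top at 50 mm). Origin at the centre of its underside. Closing the fingers along its y axis keeps them clear of the other plug.
- outlet_open: The open outlet, left, middle or right of three in a row 60 mm apart: fixed white block 60 x 58 x 40 mm on a 10 mm thick rail, with a black collar (42 mm outside diameter, 14 mm high) and no plug. Origin under the block's centre, y along the row. The others hold slim plugs, tops 100 mm above the worktop; closing the fingers along x keeps clear of them.
- open_rim (a point): Centre of the open collar's upper rim, 64 mm above the worktop; z up. The mouth narrows like a funnel from 36 to 28 mm diameter; below, a 28 mm bore ends 48 mm under the rim. Spring catches 24 mm down stop a plug merely dropped in, its flange about 10 mm above the rim; a straight push of 5 to 10 N drives it past, they snap into its groove and the flange lands on the rim.
Not all that is in view belongs to the job. Leave any green look-alike of the slim_plug alone.

How it is judged:
At the end, for the whole second after the job is handed in: The slim plug is in the open outlet: its flange within 5 mm of the collar's rim in height and 8 mm of its centre sideways, upright within 0.15 rad, at rest and released (horizontal distance between slim_flange and open_rim below 0.008 m and z of slim_flange in the frame of open_rim between -0.005 and 0.005 m and angle between slim_plug's own z axis and vertical below 0.15 rad and linear speed of slim_plug below 0.02 m/s); the robot touches nothing.
It fails at once if the wider plug is moved more than 25 mm from its place in the stand (distance of wide_plug from where it was at the start of the episode above 0.025 m).
It also fails if it takes over 32 s, if anything falls off the work surface, if the arm or the gripper's body presses on something with over 40 N, if the wrist force passes 120 N, or if a joint passes its speed limit or range.

## Robot

A 6-joint arm with a two-finger parallel gripper is mounted at the origin on a cart in front of the work surface, level with it; the furniture and walls round the work are solid. World frame = base frame: x ahead of the robot, y to its left, z up, the work surface at z = 0. Lengths are in m, angles in rad, forces in N, time in s.
With the tool pointing down it reaches from about 0.275 to 0.875 m from the base axis. Payload 12.5 kg.
Tool frame: the origin (TCP) lies at the very end of the fingers, on their centre line; the grasp point (between the pads) lies 19 mm behind it; z points along the fingers, y is the line along which they close (so a half turn about z gives the same grasp; the last joint's range is limited). The gripper opens to 85 mm and grips with 20 to 120 N. Pads are 22 mm wide; open, the fingers measure 114 mm over their backs; the gripper's body (76 mm by 85 mm) begins 54 mm behind the grasp point. The pads swing forward as they close: fully open they stand 13 mm farther back than shut.
Start: joints at [1.134, 0.351, 1.652, -0, 1.139, -0.085], TCP at [0.189, 0.516, 0.198] pointing down, gripper open.
Joint ranges: [-2.75, 2.75], [-0.79, 2.1], [0.01, 2.65], [-1.57, 4.71], [0.07, 3.14], [-2.87, 2.87]. Speed limits (rad/s): [2.22, 2.22, 2.79, 3.14, 3.14, 3.14].

## Interface

Orientations are given as a 3x3 rotation matrix whose columns are the frame's x, y, z axes.
In Python, from bench import manip gives the robot as it stands. Calls block until the motion is done:
- manip.move_ptp(position, orientation): joint-space move of the TCP to a pose.
- manip.move_l(position, attitude=None, max_speed=0.15): straight line of the TCP; attitude=None keeps the orientation; max_speed is the mean speed in m/s.
- manip.move_j(angles): joint-space move.
- manip.set_gripper(opening, effort=None): opening from 0.0 (shut) to 1.0 (fully open); effort is the grip in N (None keeps the last); returns when the fingers have stopped.
- manip.dwell(seconds).
- manip.inverse_kinematics(position, orientation): joint angles nearest the present ones, or None.
- manip.grab_frame(name): name is "side" or "top" or "wrist"; returns (picture, depth): 420x560x3 uint8, red, green, blue; 420x560 float32, m along the optical axis (not along the pixel's ray), 0 where there is no reading.
- manip.get_calibration(name): a dict with "camera_matrix" (3x3 intrinsics, pixels), "R" (3x3) and "t" (3): a world point X has camera coordinates R X + t. Camera axes: x right, y down, z forward; pixel columns grow to the right and rows downward; lengths in m; the calibration is good to about 2 mm. A picture is of the moment at which its call begins: read the wrist's pose just before it. get_calibration takes no time and is no camera call; for the wrist camera it gives the pose at the moment of the call.
A pose or a line that the arm cannot do raises manip.Unreachable and nothing moves.
- manip.sign_off(): hands the job in; it is judged then, once.
Trained networks look in the newest picture that a camera, given by its name, has taken for a name from the list of things; names that differ only in an ending like _2 or _b are one class to them, and where a whole thing is asked for, a point or a joint stands for the part that bears it (a point fixed in the world has none). Each returns a list of dicts, best first, with "confidence" (0 to 1); they miss things now and then, are a little off and sometimes report something else, mostly with a low value. They report only what shows in the picture. A call takes as long as a camera call. They do not tell look-alikes from the thing itself.
- manip.look_for(camera, name): "at" ([x, y, z] in m, in world coordinates, good to about 4 mm: the middle of the surface that is visible of it).
Readings, each from a call of its own:
- manip.current_time(): time.
- manip.current_qpos(): joint angles.
- manip.current_joint_vel(): joint speeds.
- manip.current_joint_torque(): joint torques, N m.
- manip.current_ee_pos(): TCP position.
- manip.current_tcp_rot(): TCP orientation.
- manip.current_force(): force on the tool from outside, world axes, zero at the start.
- manip.current_ft_torque(): the same for the moment, N m.
- manip.current_grip_width(): opening from 0.0 (shut) to 1.0 (fully open).
- manip.current_grip_force(): force on a finger pad.
Only numpy, scipy, OpenCV 4.12 (cv2) and the standard library are available. Lean on these libraries where they do the work, as an engineer would, in place of code of your own. Each camera call takes 0.05 s, during which the arm holds its last target. There are 200 camera calls.

## Working session

There is one attempt and no reset: what is moved stays moved. The work goes in short steps, each a Python script; the robot and the scene stay as the last script left them, time stands still between calls to the robot, and variables do not carry over. Pictures are saved under pics/ and viewed, at most 10 in all, crops included, and the job is handed in when it is done.

```bash
mkdir -p pics; cat > h.py <<'E'
from bench import manip as m
import numpy as np, cv2
def proj(c,X):
    k=m.get_calibration(c); p=k["camera_matrix"]@(np.array(k["R"])@np.array(X)+k["t"]); return (p[:2]/p[2]).round().astype(int)
def cloud(c,d):
    k=m.get_calibration(c); K=k["camera_matrix"]; v,u=np.indices(d.shape)
    P=np.stack([(u-K[0,2])/K[0,0]*d,(v-K[1,2])/K[1,1]*d,d],-1)
    W=(P-np.array(k["t"]))@np.array(k["R"]); W[d==0]=np.nan; return W
E
python3 - <<'E'
from h import *
ims=[]
for c in("top","side"):
    im,d=m.grab_frame(c); cv2.imwrite(f"pics/{c}0.png",im[...,::-1]); np.savez(f"{c}0.npz",im=im,W=cloud(c,d))
    for n in("slim_plug","wide_plug","plug_stand","outlet_open","open_rim"):
        for r in m.look_for(c,n): print(c,n,np.round(r["at"],3),round(r["confidence"],2),proj(c,r["at"]))
print(m.current_time())
E
```

```text
top slim_plug [0.542 0.091 0.043] 0.83 [296 194]
top slim_plug [0.553 0.391 0.046] 0.5 [150 191]
top wide_plug [ 0.474 -0.017  0.072] 0.64 [353 223]
top plug_stand [ 0.509 -0.031  0.047] 0.58 [356 208]
top outlet_open [0.551 0.39  0.046] 0.88 [150 192]
top open_rim [0.555 0.388 0.048] 0.65 [151 190]
side slim_plug [ 0.542 -0.034  0.056] 0.85 [296 189]
side slim_plug [0.543 0.094 0.044] 0.73 [276 218]
side wide_plug [ 0.472 -0.009  0.062] 0.55 [326 195]
side plug_stand [ 0.48  -0.018  0.045] 0.55 [323 200]
side outlet_open [0.556 0.414 0.043] 0.57 [189 313]
side open_rim [0.55  0.411 0.045] 0.66 [195 312]
0.6
```

View pics/top0.png

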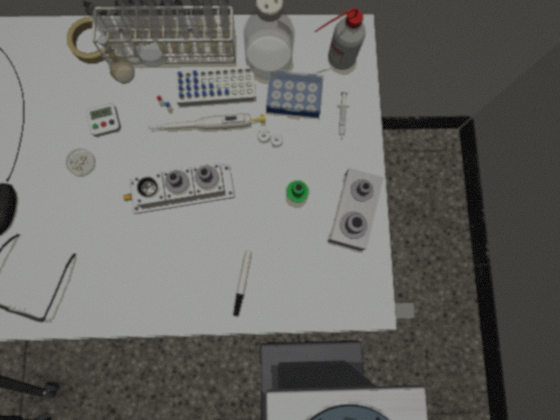

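View pics/side0.png

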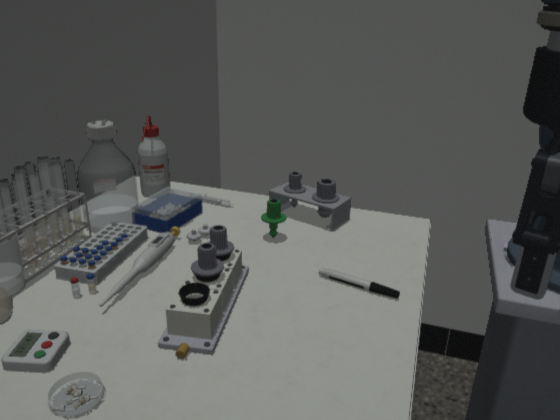

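The top view has three candidates for the slim plug. Grey at (363,188) has the narrower grip and sits in the stand. Grey at (354,224) is visibly wider, so it is wide_plug. Green at (297,190) is the look-alike. The first one fits. The open outlet is the left one, with a black empty collar at (148,187). Next I'll refine the positions from depth and confirm with a crop.

```bash
python3 - <<'E'
from h import *
im=np.load("top0.npz")["im"]
a=cv2.resize(im[160:255,320:395],None,fx=5,fy=5,interpolation=2); b=cv2.resize(im[155:220,115:240],None,fx=3,fy=3,interpolation=2)
o=np.zeros((475,760,3),np.uint8); o[:475,:375]=a; o[:195,380:755]=b; cv2.imwrite("pics/crop.png",o[...,::-1])
def circ(P):
    A=np.c_[2*P,np.ones(len(P))]; s=np.linalg.lstsq(A,(P**2).sum(1),rcond=None)[0]; return s[:2],np.sqrt(s[2]+s[:2]@s[:2])
for c in("top","side"):
    W=np.load(c+"0.npz")["W"]
    for n,x,lo,hi in(("slim",(.545,-.045),.08,.1),("wide",(.474,-.017),.08,.1),("slimflange",(.545,-.045),.05,.06),("collar",(.55,.4),.058,.075),("nb1",(.56,.34),.092,.11),("nb2",(.57,.28),.092,.11)):
        k=(np.hypot(W[...,0]-x[0],W[...,1]-x[1])<.04)&(W[...,2]>lo)&(W[...,2]<hi); P=W[k]
        if len(P)<4: print(c,n,len(P)); continue
        q=P[:,:2]; print(c,n,len(P),"med",np.median(P,0).round(4),"mid",((q.min(0)+q.max(0))/2).round(4),"ext",np.ptp(q,axis=0).round(3), [v.round(4) for v in cv2.minEnclosingCircle(q.astype(np.float32)*1)[0:1] for v in [np.array(v)]])
for n,X in(("s",(.545,-.045,.086)),): print(proj("top",X))
E
```

```text
top slim 130 med [ 0.5455 -0.0426  0.0874] mid [ 0.5466 -0.0431] ext [0.025 0.024] [array([ 0.5466, -0.0439])]
top wide 278 med [ 0.4742 -0.0208  0.0875] mid [ 0.4743 -0.022 ] ext [0.037 0.038] [array([ 0.4749, -0.022 ])]
top slimflange 847 med [ 0.5408 -0.042   0.0524] mid [ 0.5454 -0.0446] ext [0.079 0.078] [array([ 0.545, -0.045])]
top collar 143 med [0.5631 0.3952 0.0643] mid [0.5583 0.3911] ext [0.04  0.041] [array([0.5586, 0.3917])]
top nb1 142 med [0.5668 0.3305 0.101 ] mid [0.5676 0.3319] ext [0.025 0.025] [array([0.5676, 0.3316])]
top nb2 141 med [0.5754 0.2726 0.1015] mid [0.5764 0.29  ] ext [0.024 0.06 ] [array([0.5733, 0.29  ])]
side slim 65 med [ 0.5464 -0.0377  0.0847] mid [ 0.5465 -0.0417] ext [0.025 0.025] [array([ 0.5473, -0.0427])]
side wide 131 med [ 0.4741 -0.015   0.0852] mid [ 0.4756 -0.0204] ext [0.037 0.036] [array([ 0.4756, -0.0202])]
side slimflange 206 med [ 0.5427 -0.0338  0.0528] mid [ 0.5452 -0.0425] ext [0.078 0.072] [array([ 0.5449, -0.0442])]
side collar 302 med [0.5607 0.3908 0.0623] mid [0.5607 0.3914] ext [0.042 0.042] [array([0.5606, 0.392 ])]
side nb1 184 med [0.5663 0.3369 0.099 ] mid [0.5685 0.3328] ext [0.025 0.025] [array([0.5683, 0.3329])]
side nb2 158 med [0.5756 0.2781 0.0987] mid [0.5775 0.2744] ext [0.026 0.027] [array([0.5782, 0.274 ])]
[366 187]
```

View pics/crop.png

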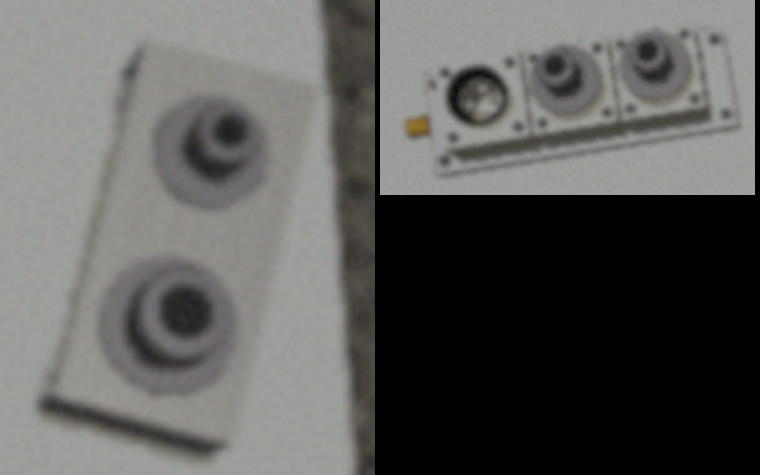

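The crop confirms it: the far plug (upper, crop ~(225,130)) has the narrower grip, and the left outlet is empty with its bore visible at crop (478,97). Slim plug is at ≈ (0.547,-0.043) and the collar at ≈ (0.560,0.3915). Now to grasp.

```bash
cat >> h.py <<'E'
def rot(y):
    y=np.array([y[0],y[1],0.]);y/=np.linalg.norm(y); z=np.array([0,0,-1.]); return np.c_[np.cross(y,z),y,z]
def best(p,y):
    c=[]
    for s in(1,-1):
        R=rot(s*np.array(y)); q=m.inverse_kinematics(p,R)
        if q is not None: c.append((np.abs(np.array(q)-m.current_qpos()).max(),s))
    return rot(min(c)[1]*np.array(y))
def st(): print("t",m.current_time(),"p",np.round(m.current_ee_pos(),4),"F",np.round(m.current_force(),1),"w",round(m.current_grip_width(),3),"gf",m.current_grip_force())
E
python3 - <<'E'
from h import *
p=np.array([.5467,-.0428,.2]); R=best(p,(.287,.958))
m.move_ptp(p,R); st()
im,d=m.grab_frame("wrist"); W=cloud("wrist",d); cv2.imwrite("pics/w1.png",im[...,::-1])
k=(np.hypot(W[...,0]-p[0],W[...,1]-p[1])<.03)&(W[...,2]>.08)&(W[...,2]<.1); P=W[k]
print(len(P)); c=np.median(P,0) if len(P) else None; print(c, cv2.minEnclosingCircle(P[:,:2].astype(np.float32)) if len(P) else "")
E
```

```text
t 2.9583 p [ 0.5467 -0.0421  0.2   ] F [ 0.3  0.2 -0.9] w 1.0 gf 0.0
734
[ 0.54620124 -0.04425275  0.08691134] ((0.5476273894309998, -0.04460751265287399), 0.013165184296667576)
```

View pics/w1.png

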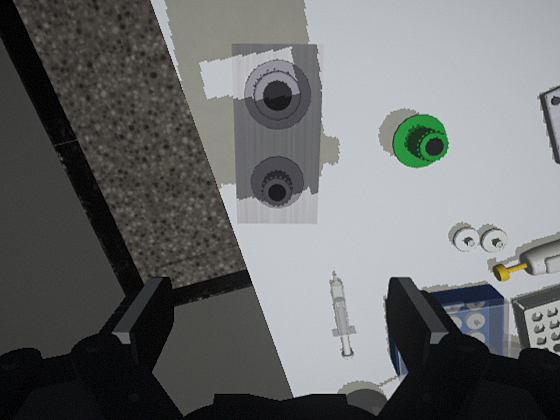

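The wrist view shows the wide plug at (277,95), the slim plug at (277,190) between the fingers' planes, and the green look-alike at (420,140). The target agrees to within 2 mm, so I'll descend and grip.

```bash
python3 - <<'E'
from h import *
m.move_l([.547,-.0437,.12],max_speed=.2); m.move_l([.547,-.0437,.060],max_speed=.08); st()
m.set_gripper(0,60); st()
m.move_l([.547,-.0437,.16],max_speed=.15); st()
im,d=m.grab_frame("side"); cv2.imwrite("pics/s1.png",cv2.resize(im[80:260,180:420],None,fx=3,fy=3)[...,::-1])
W=cloud("side",d); k=(np.hypot(W[...,0]-.547,W[...,1]+.0437)<.03)&(W[...,2]>.09)&(W[...,2]<.15); P=W[k]; print(len(P), P.min(0),P.max(0))
for z in np.arange(.1,.16,.005):
    q=P[abs(P[:,2]-z)<.0025]
    if len(q): print(round(z,3),len(q),np.ptp(q,axis=0).round(3),q.min(0).round(3),q.max(0).round(3))
E
```

```text
t 4.4583 p [ 0.5473 -0.0438  0.0604] F [-0.5  0.6 -0.4] w 1.001 gf 0.0
t 5.225 p [ 0.547  -0.0437  0.06  ] F [-0.2  0.4  0.1] w -0.001 gf 0.0
t 6.0417 p [ 0.5465 -0.0436  0.1592] F [-0.4 -0.8 -0.6] w -0.0 gf 0.0Traceback (most recent call last):
  File "<stdin>", line 6, in <module>
    return umr_minimum(a, axis, None, out, keepdims, initial, where)
ValueError: zero-size array to reduction operation minimum which has no identity
```

View pics/s1.png

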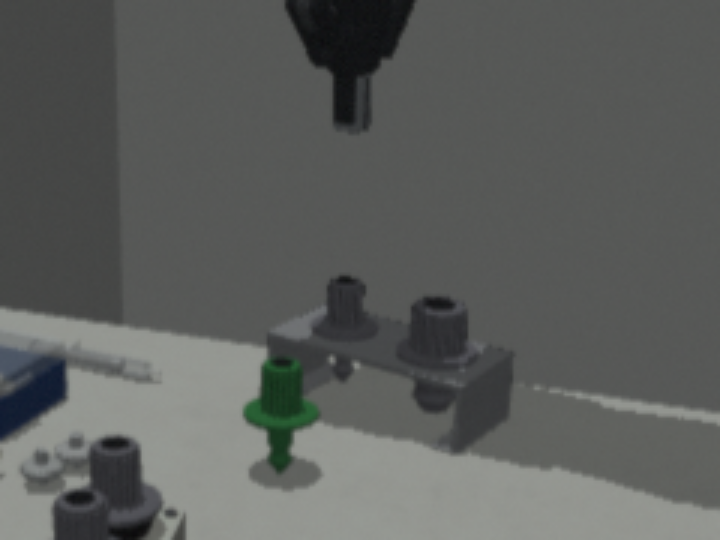

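The grip missed: the plug is still in the stand at crop (345,300) and the shut fingers are empty at (350,130). I'll compare the real fingertip with the reported TCP, and check where the plug is now.

```bash
python3 - <<'E'
from h import *
print("tcp px side",proj("side",m.current_ee_pos()),"seen ~(297,124)", m.current_tcp_rot().round(3).tolist())
for c in("side","wrist","top"):
    im,d=m.grab_frame(c); W=cloud(c,d)
    if c=="wrist": cv2.imwrite("pics/w2.png",im[...,::-1])
    k=(np.hypot(W[...,0]-.547,W[...,1]+.044)<.03)&(W[...,2]>.08)&(W[...,2]<.1); P=W[k]
    print(c,len(P),P[:,:].max(0).round(4) if len(P) else "",cv2.minEnclosingCircle(P[:,:2].astype(np.float32)) if len(P) else "")
    k=(np.hypot(W[...,0]-.547,W[...,1]+.044)<.06)&(W[...,2]>.12)&(W[...,2]<.3); P=W[k]
    if len(P):
        q=P[P[:,2]<P[:,2].min()+.02]; print(" finger",len(q),q.min(0).round(3),q.max(0).round(3))
st()
E
```

```text
tcp px side [297 139] seen ~(297,124) [[-0.958, 0.287, -0.002], [0.287, 0.958, 0.0], [0.002, -0.0, -1.0]]
side 62 [ 0.5592 -0.0313  0.0873] ((0.5465412139892578, -0.04350106790661812), 0.01320914551615715)
 finger 122 [ 0.535 -0.047  0.192] [ 0.56  -0.025  0.212]
wrist 968 [ 0.5604 -0.0315  0.0896] ((0.5473970174789429, -0.04470065236091614), 0.013261796906590462)
 finger 1439 [ 0.535 -0.055  0.196] [ 0.546 -0.028  0.216]
top 128 [ 0.5585 -0.0313  0.0922] ((0.5464145541191101, -0.043925389647483826), 0.012903937138617039)
 finger 35 [ 0.536 -0.041  0.195] [ 0.553 -0.028  0.215]
t 6.2417 p [ 0.5466 -0.0436  0.1591] F [0.1 0.  0.9] w -0.002 gf 0.0
```

View pics/w2.png

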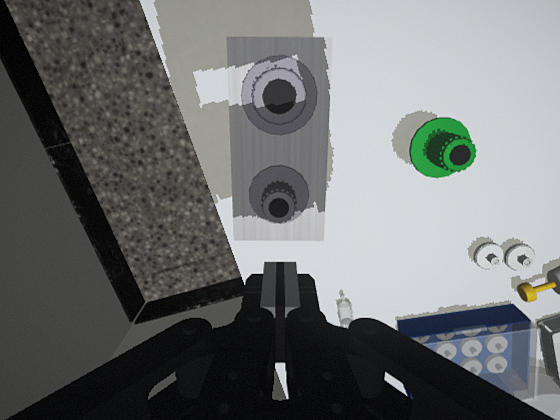

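Every camera puts the real fingertips at z≈0.192–0.196 while the TCP reads 0.159, and in the image the tip is at row 124 against row 139 projected. So the fingers end about 34 mm higher than reported, and they closed above the plug. The lateral position is right. I'll retry with that height correction.

```bash
python3 - <<'E'
from h import *
m.set_gripper(1.0)
m.move_l([.547,-.0437,.07],max_speed=.2); m.move_l([.547,-.0437,.028],max_speed=.08); st()
m.set_gripper(0,60); st()
w=m.current_grip_width()
if w>.1:
    m.move_l([.547,-.0437,.14],max_speed=.15); st()
im,d=m.grab_frame("side"); cv2.imwrite("pics/s2.png",cv2.resize(im[80:260,180:420],None,fx=3,fy=3)[...,::-1])
W=cloud("side",d)
P=W[(np.hypot(W[...,0]-.547,W[...,1]+.044)<.035)&(W[...,2]>.095)&(W[...,2]<.22)]
for z in np.arange(.1,.22,.005):
    q=P[abs(P[:,2]-z)<.0025]
    if len(q): print(round(z,3),len(q),q.min(0).round(3)[:2],q.max(0).round(3)[:2])
E
```

```text
t 8.3 p [ 0.5472 -0.0437  0.0281] F [-0.7  0.  -1. ] w 1.002 gf 0.0
t 8.9 p [ 0.5473 -0.0437  0.0284] F [-0.5 -0.   5.3] w 0.26 gf 58.71964931488037
t 9.8 p [ 0.5464 -0.0436  0.1391] F [-0.3 -1.1 -1.1] w 0.256 gf 58.6939537525177
0.12 2 [ 0.544 -0.044] [ 0.548 -0.042]
0.125 7 [ 0.544 -0.042] [ 0.551 -0.037]
0.13 14 [ 0.539 -0.043] [ 0.554 -0.034]
0.135 20 [ 0.54  -0.043] [ 0.552 -0.034]
0.14 11 [ 0.541 -0.043] [ 0.552 -0.032]
0.145 17 [ 0.54  -0.041] [ 0.552 -0.032]
0.15 19 [ 0.539 -0.045] [ 0.553 -0.033]
0.155 15 [ 0.539 -0.043] [ 0.552 -0.033]
0.16 19 [ 0.524 -0.041] [ 0.567 -0.018]
0.165 105 [ 0.525 -0.063] [ 0.569 -0.018]
0.17 23 [ 0.534 -0.041] [ 0.561 -0.027]
0.175 40 [ 0.533 -0.054] [ 0.564 -0.023]
0.18 41 [ 0.533 -0.054] [ 0.563 -0.019]
0.185 49 [ 0.533 -0.063] [ 0.562 -0.016]
0.19 43 [ 0.533 -0.055] [ 0.561 -0.017]
0.195 60 [ 0.531 -0.059] [ 0.562 -0.016]
0.2 56 [ 0.532 -0.058] [ 0.562 -0.016]
0.205 46 [ 0.532 -0.058] [ 0.562 -0.017]
0.21 49 [ 0.531 -0.059] [ 0.562 -0.016]
0.215 39 [ 0.529 -0.074] [ 0.561 -0.011]
```

View pics/s2.png

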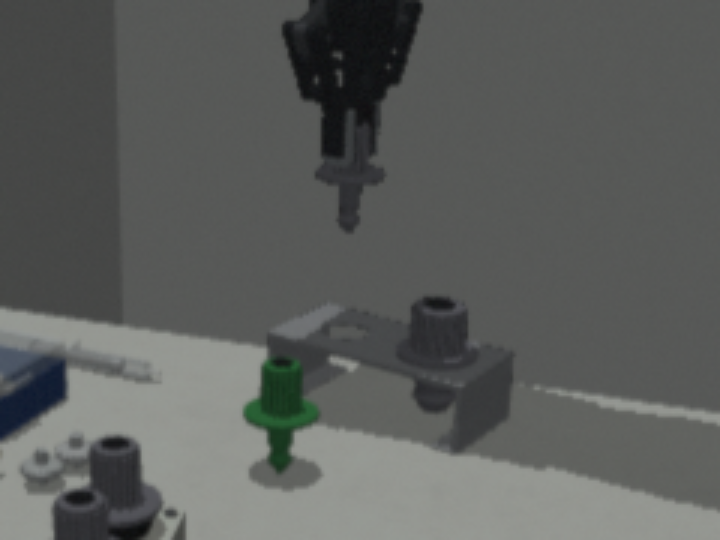

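The plug is held upright (flange at crop (350,173), tip at (347,230)) and the stand hole is empty. The wide plug and the green one are untouched. Flange underside ≈ TCP + 22 mm, so home is TCP z ≈ 0.042. Now to move over and insert.

```bash
python3 - <<'E'
from h import *
c=[.5595,.3915]; R=best([*c,.15],(.989,.146))
m.move_ptp([*c,.15],R); m.set_gripper(0,90); st()
im,d=m.grab_frame("side"); W=cloud("side",d)
P=W[(np.hypot(W[...,0]-c[0],W[...,1]-c[1])<.035)]
for a,b in((.135,.168),(.17,.178),(.06,.068)):
    q=P[(P[:,2]>a)&(P[:,2]<b)]
    if len(q): print(a,len(q),q.min(0).round(4),q.max(0).round(4))
m.move_l([*c,.075],max_speed=.12); st()
m.move_l([*c,.055],max_speed=.05); st()
for z in(.050,.046,.042,.0405):
    m.move_l([*c,z],max_speed=.03); st()
    if abs(m.current_force()[2])>40: break
im,d=m.grab_frame("side"); cv2.imwrite("pics/s3.png",cv2.resize(im[200:360,120:320],None,fx=4,fy=3.75)[...,::-1])
W=cloud("side",d); P=W[(np.hypot(W[...,0]-c[0],W[...,1]-c[1])<.035)]
for z in np.arange(.05,.09,.003):
    q=P[abs(P[:,2]-z)<.0015]
    if len(q): print(round(z,3),len(q),q.min(0).round(3)[:2],q.max(0).round(3)[:2])
E
```

```text
t 11.6667 p [0.5599 0.3908 0.1501] F [ 0.2 -0.2 -0. ] w 0.25 gf 88.07760000228882
0.135 214 [0.5528 0.3872 0.1352] [0.568  0.4    0.1638]
0.17 388 [0.5372 0.3679 0.1713] [0.5844 0.4161 0.1777]
0.06 234 [0.5393 0.3702 0.06  ] [0.5808 0.4135 0.0649]
t 12.4917 p [0.56   0.3917 0.0758] F [-0.  -0.3 -0.6] w 0.248 gf 88.09335350990295
t 13.0417 p [0.5595 0.3915 0.0548] F [0.7 0.5 0.1] w 0.251 gf 88.09434771537781
t 13.3583 p [0.5595 0.3915 0.0499] F [ 0.5 -0.3  0.1] w 0.254 gf 89.01931643486023
t 13.6417 p [0.5589 0.3911 0.045 ] F [-0.3  0.3 -4.3] w 0.249 gf 88.57691287994385
t 13.925 p [0.5595 0.3916 0.0426] F [-2.4 -1.1  4.9] w 0.25 gf 89.51307892799377
t 14.175 p [0.5597 0.3917 0.0425] F [-8.  -4.4 17. ] w 0.248 gf 91.08452439308167
0.05 542 [0.528 0.36 ] [0.591 0.422]
0.053 52 [0.533 0.363] [0.581 0.419]
0.056 37 [0.542 0.389] [0.57  0.411]
0.059 35 [0.54 0.39] [0.571 0.411]
0.062 18 [0.54  0.391] [0.563 0.413]
0.065 60 [0.537 0.383] [0.578 0.416]
0.068 306 [0.537 0.373] [0.584 0.415]
0.071 32 [0.544 0.394] [0.573 0.405]
0.074 27 [0.55  0.396] [0.569 0.404]
0.077 44 [0.543 0.389] [0.575 0.405]
0.08 49 [0.539 0.39 ] [0.577 0.406]
0.083 65 [0.538 0.385] [0.583 0.406]
0.086 73 [0.537 0.381] [0.583 0.407]
0.089 81 [0.536 0.382] [0.583 0.407]
```

View pics/s3.png

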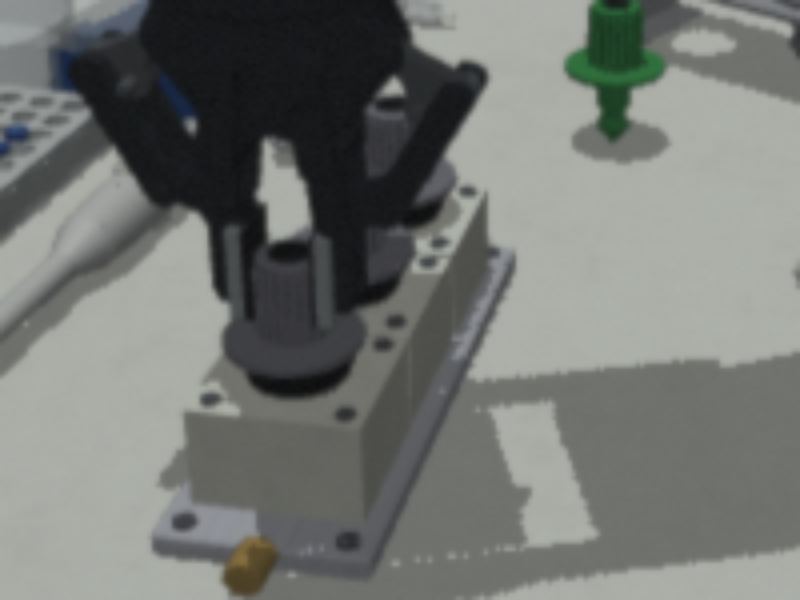

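The flange sits on the black collar at crop (293,345), and the firm stop at 17 N came at the expected height. I'll release, retreat and check.

```bash
python3 - <<'E'
from h import *
c=[.5595,.3915]
m.move_l([*c,.0425],max_speed=.03); m.set_gripper(1.0); m.move_l([*c,.17],max_speed=.15); st()
m.dwell(.3)
im,d=m.grab_frame("side"); cv2.imwrite("pics/s4.png",cv2.resize(im[200:360,120:320],None,fx=4,fy=3.75)[...,::-1])
W=cloud("side",d)
for p in(c,[.568,.3325],[.577,.274]):
    P=W[(np.hypot(W[...,0]-p[0],W[...,1]-p[1])<.028)]
    f=P[(P[:,2]>.065)&(P[:,2]<.072)]; g=P[(P[:,2]>.09)&(P[:,2]<.12)]
    print((f.min(0)+f.max(0)).round(4)/2,np.ptp(f,axis=0).round(3),np.median(f[:,2]).round(4),(g.min(0)+g.max(0))[:2].round(4)/2,g[:,2].max().round(4))
E
```

```text
t 16.1167 p [0.559  0.3912 0.1689] F [ 0.  -0.8 -1.5] w 1.0 gf 0.0
[0.56005 0.3921  0.0684 ] [0.047 0.048 0.007] 0.0677 [0.55965 0.3925 ] 0.1019
[0.5687  0.33175 0.0685 ] [0.047 0.047 0.007] 0.0678 [0.5685  0.33245] 0.1016
[0.57665 0.2726  0.0686 ] [0.045 0.046 0.007] 0.0677 [0.57715 0.27385] 0.1015
```

View pics/s4.png

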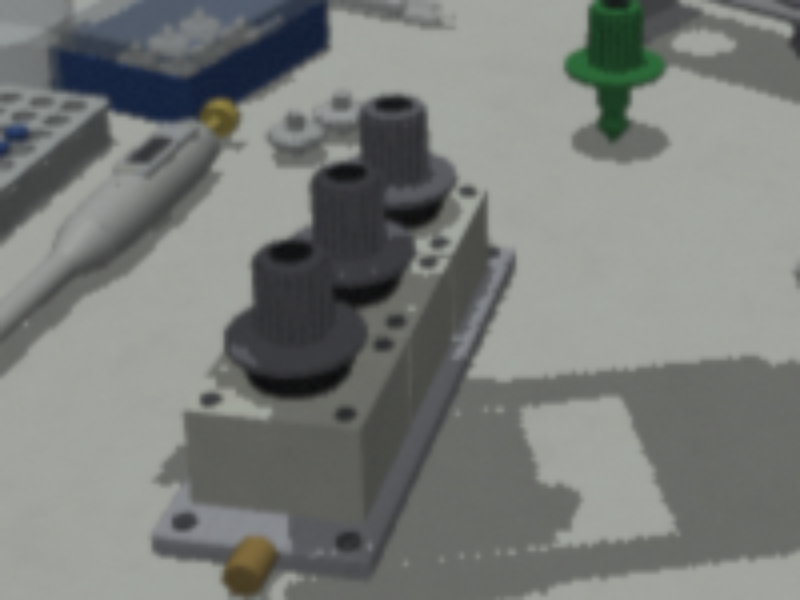

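The released plug at crop (293,310) stands upright, with its flange at the same height as its two neighbours (67.7 mm). The gripper is clear.

```bash
python3 -c "
from h import *
print(m.sign_off())"
```

```text
the job is handed in; nothing more can be done
None
```

The slim plug is locked in the open (left) outlet, upright with its flange level with its two neighbours, released and handed in about 16 s in; the first grasp closed empty because the fingertips sit about 34 mm higher than the reported TCP, so I corrected the height and retried.

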